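# Post a gift box through the sprung flap of a despatch drop box

## Robot

A 7-joint arm with a two-finger parallel gripper is mounted at the origin on the work surface. World frame = base frame: x ahead of the robot, y to its left, z up, the work surface at z = 0. Lengths are in m, angles in rad, forces in N, time in s.
With the tool pointing down it reaches from about 0.4 to 0.9 m from the base axis. Payload 5.5 kg.
Tool frame: the origin (TCP) lies on the centre line of the jaws, within the pads' length; the fingertips stand 22 mm ahead of it and the grasp point (between the pads) lies 3 mm ahead of it (env.tips_ahead is the distance from the TCP to the fingertips, in m); z points along the fingers, y is the direction in which the jaws open and shut (so a half turn about z gives the same grasp; the last joint's range is limited). The gripper opens to 92 mm and grips with 3 to 60 N. Pads are 19 mm wide; open, the fingers measure 130 mm over their backs; the gripper's body (75 mm by 190 mm) begins 47 mm behind the grasp point.
Start: joints at [1.472, 0.501, -0.427, 1.55, 0.221, 1.138, -0.21], TCP at [0.23, -0.608, 0.249] pointing down, gripper open.
Joint ranges: [-2.88, 2.88], [-0.31, 2.03], [-1.54, 1.56], [0.2, 2.42], [-1.41, 4.55], [0.19, 2.02], [-2.57, 2.57]. Speed limits (rad/s): [2.57, 2.57, 3.14, 3.14, 3.14, 3.14, 3.14].

## Interface

Orientations are given as [roll, pitch, yaw] about the fixed x, y, z axes, in that order (R = Rz(yaw) Ry(pitch) Rx(roll)).
In Python, from workcell import env gives the robot as it stands. The module is installed in compiled form; this text tells all that it offers.
- The arm moves only by the shell command python3 -m jog 'ROWS' [FORCE]. ROWS is a JSON object of lists of equal length, an entry for each row: "dp": the shift along the tool's x, y, z in cm, a list of three; "rotation": the turn, a rotation vector about the tool's x, y, z in degrees, a list of three; "hand": the opening, from 0 (shut) to 1 (fully open). A call has 1 to 5 rows; each row shifts and turns the pose as measured when the row begins, along the tool's axes as they then stand; what a row does not reach is not made up. A row lasts 1/10 s, in which the tool goes at most 50 mm and 8.59 degrees, less where a joint would pass 70% of its speed; a pose out of reach is approached as far as the arm can. A call with a gripper value outside its range is refused whole. The fingers move at their own pace and stop on an object; FORCE is the grip in N (left out, the last holds). Time passes only in rows, so rows that do not move let the fingers close. It gives the time, the measured TCP pose, the force and the opening at its end, in the units of the state.
- env.observe(): the state, without advancing time (a new reading comes with each control period).
- env.snapshot(name): name is "scene" or "side" or "wrist"; returns (picture, depth): 400x640x3 uint8, blue, green, red; 400x640 float32, m along the optical axis (not along the pixel's ray), 0 where there is no reading.
- env.camera_model(name): a dict with "fx", "fy", "cx", "cy" (pixels), "k1" (the pictures are not rectified: a ray, as slopes to the right and down, at radius r is drawn at 1 + k1 r^2 times it, then the intrinsics apply), "camera_from_world" (4x4, takes a point from world to camera coordinates). Camera axes: x right, y up, looking along -z (the intrinsics and any distortion apply to the point x, -y, -z); pixel columns grow to the right and rows downward; lengths in m; the calibration is good to about 2 mm. A picture is of the moment at which its call begins: read the wrist's pose just before it. camera_model takes no time and is no camera call; for the wrist camera it gives the pose at the moment of the call.
- env.job_done(): hands the job in, once; it reports no verdict.
Trained networks look in the newest picture that a camera, given by its name, has taken for a name from the list of things; names that differ only in an ending like _2 or _b are one class to them, and where a whole thing is asked for, a point or a joint stands for the part that bears it (a point fixed in the world has none). Each returns a list of dicts, best first, with "p" (0 to 1); they miss things now and then, are a little off and sometimes report something else, mostly with a low value. They report only what shows in the picture. A call takes as long as a camera call. They do not tell look-alikes from the thing itself.
- env.find_in(label, camera): "centre" ([x, y, z] in m, in world coordinates, good to about 4 mm: the middle of the surface that is visible of it).
- env.cut_out(label, camera): "pixels" (400x640 bool, what is visible of it).
- env.pinpoint(label, camera): "centre" ([x, y, z] in m, in world coordinates, good to about 4 mm: a listed point, or the origin of a listed thing).
The state is a dict: "time": time; "qpos": joint angles; "joint_velocities": joint speeds; "effort": joint torques, N m; "eef_pos": TCP position; "eef_rot": TCP orientation; "wrist_force": force on the tool from outside, world axes, zero at the start; "torque": the same for the moment, N m; "gripper_width": finger opening in m.
Only numpy, scipy, OpenCV 4.12 (cv2) and the standard library are available. Lean on these libraries where they do the work, as an engineer would, in place of code of your own. Each camera call takes 0.05 s, during which the arm holds its last target. There are 200 camera calls.

## Task

Post the navy-blue gift box into the plywood drop box: with one finger push the coral self-closing flap open, and while that finger still keeps it open, gently push the gift box over the deck edge with the other finger so that it drops inside, then take the hand away so that the flap shuts. Do not squeeze or lift the gift box, do not shove the flap open with the box itself, and leave everything else where it stands.

Things in the scene. Friction and masses are not known exactly. Their poses are not given: they have to be found in the camera images.
- gift_box: Navy-blue square gift box with white ribbon, 40 x 40 x 28 mm high, about 90 g; loose, flat on the drop box's deck in front of the flap. Origin at the centre of its underside, z up, x and y along its sides. Starts with its centre 60 to 85 mm before the deck edge, up to 15 mm off the middle line, turned up to 0.25 rad against the drop box.
- deck_edge (a point): Middle of the deck's edge on the fixed plywood drop box with clear sides, at deck height (120 mm above the table). x = push direction, level, from the deck through the flap; y left along the edge; z up. The white deck is level (z = 0), x = -160 to 0, y = -105 to 105 mm. Beyond the edge there is no floor under the flap until the padded bottom, 104 mm lower.
- flap_hinge (a point): Middle of the flap's hinge axis, which runs along y: 100 mm beyond and 40 mm above deck_edge, same axes. The mouth below is 124 mm wide between two plywood cheeks, 5 mm thick, that rise about 5 mm above the shut flap. Behind the hinge a flat closed top, 42 mm above the deck, ends 35 mm past it; nothing of the drop box is higher. Beside the cheeks the top is level with the deck.
- flap (a joint): Opening of the coral flap, rad: 0 = shut, grows as it swings down and inward (stop 1.1). Plate 116 mm wide, 104 long, 4 thick. Springs shut when let go: 0.4 N at the free edge, about 2.5 N on a fingertip at 0.6 rad. A fingertip 6 mm above the deck moved in +x rides onto its upper face and presses it down and inward: about 0.6 rad with the tip's leading face 75 mm past the deck edge.
- flap_free_edge (a point): Middle of the flap's free lower edge; moves with the flap. Shut, it lies just over the deck edge, 3 mm beyond and 1 mm above deck_edge, and the flap slopes up from there to the hinge.
- spool: Small wooden thread spool, 24 mm diameter, 28 mm high, standing on the drop box about 84 mm to one side of its middle line (the bead jar is on the other side, the two may be swapped). Origin: centre of its underside. Leave alone.
- bead_tin: Small amber glass bead jar with steel cap, 24 mm diameter, 28 mm high, standing on the drop box on the side opposite the spool. Origin: centre of its underside. Leave alone.
- coral_box: Coral-coloured gift box, 40 x 40 x 28 mm, on the table to the left. Origin: centre of its underside. Not to be posted.
- candle: Coral pillar candle, 60 mm diameter, 95 mm high, on the table to the left. Origin: centre of its underside. Leave alone.
- glue: White glue bottle with red cap, 36 mm diameter, 90 mm high, on the table to the right. Origin: centre of its underside. Leave alone.
- bracelet: Dark ring-shaped bracelet, 68 mm outer diameter, 9 mm high, on the table to the right. Origin: centre of its underside. Leave alone.
- screwdriver: Screwdriver, 150 mm long, lying on the table to the left. Leave alone.
Things that resemble listed ones, but are neither listed nor needed, are in the scene too. There is more than one size of the gift_box; the job needs the smallest.

How it is judged:
On the way, in this order (a step that is already met when the one before it is completed fails the run):
1. A finger presses the flap open (over 0.05 rad) while the gift box is still on the deck (contact force between the fingers and flap above 0.1 N and value of joint flap above 0.05 rad and x of gift_box in the frame of deck_edge below -0.001 m and z of gift_box in the frame of deck_edge above -0.006 m), for 0.05 s.
2. The gift box's centre goes over the deck edge within the mouth while a finger keeps the flap open (over 0.15 rad) (contact force between the fingers and flap above 0.1 N and value of joint flap above 0.15 rad and x of gift_box in the frame of deck_edge above 0.003 m and y of gift_box in the frame of deck_edge between -0.062 and 0.062 m).
At the end, for the whole second after the job is handed in: The gift box lies at rest inside the drop box (its origin more than 50 mm below the deck and between the walls) and the flap is shut (under 0.06 rad) (z of gift_box in the frame of deck_edge below -0.05 m and x of gift_box in the frame of deck_edge between -0.155 and 0.13 m and y of gift_box in the frame of deck_edge between -0.1 and 0.1 m and value of joint flap below 0.06 rad and linear speed of gift_box below 0.02 m/s); the robot touches nothing.
It fails at once if The gift box is lifted off the deck (more than 12 mm) (z of gift_box in the frame of deck_edge above 0.012 m).
It fails at once if The gift box is squeezed or shoved hard (over 12 N from the fingers) (contact force between the fingers and gift_box above 12 N).
It fails at once if The gift box itself pushes the flap (over 0.3 N) before its centre is over the edge (contact force between gift_box and flap above 0.3 N and x of gift_box in the frame of deck_edge below 0 m and z of gift_box in the frame of deck_edge above -0.01 m).
It fails at once if Any other thing (spool, bead jar, coral box, candle, glue, bracelet, screwdriver) is moved over 20 mm (distance of any of spool, bead_tin, coral_box, candle, glue, bracelet, screwdriver from where it was at the start of the episode above 0.02 m).
It also fails if it takes over 34 s, if anything falls off the work surface, if the arm or the gripper's body presses on something with over 40 N, if the wrist force passes 120 N, or if a joint passes its speed limit or range.

## Working session

There is one attempt and no reset: what is moved stays moved. The work goes in short steps, Python scripts to look and compute and a shell command to move; the robot and the scene stay as the last step left them, time stands still between calls to the robot, and variables do not carry over. Pictures are saved under pics/ and viewed, about 8 in all and at most 12, crops included, and the job is handed in when it is done.

```bash
mkdir -p pics; cat > h.py <<'E'
import numpy as np, cv2
from workcell import env
def pix2w(cam,u,v,d,M=None):
    m=M or env.camera_model(cam)
    x=(u-m['cx'])/m['fx'];y=(v-m['cy'])/m['fy']
    rd=np.hypot(x,y);r=rd
    for _ in range(20): r=rd/(1+m['k1']*r*r)
    s=r/np.where(rd==0,1,rd) 
    p=np.stack([x*s*d,-y*s*d,-d*np.ones_like(x*d),np.ones_like(x*d)],-1)
    return (p@np.linalg.inv(m['camera_from_world']).T)[...,:3]
E
python3 - <<'E'
from h import *
o=env.observe();print(o['time'],o['eef_pos'],o['eef_rot'],o['gripper_width'],env.tips_ahead)
for c in ['scene','side']:
    im,d=env.snapshot(c);cv2.imwrite(f'pics/{c}0.png',im);np.save(f'{c}0.npy',d)
    for l in ['gift_box','deck_edge','flap_hinge','flap_free_edge','spool','bead_tin']:
        print(c,l,[(np.round(r['centre'],3).tolist(),round(r['p'],2)) for r in env.pinpoint(l,c)][:4])
E
```

```text
0.0 [ 0.22977407 -0.60732394  0.24767316] [-3.13964284e+00 -6.23210622e-05  3.61844493e-01] 0.09187705473408934 0.022
scene gift_box [([0.533, -0.178, 0.001], 0.83), ([0.507, 0.246, 0.001], 0.56), ([0.488, 0.053, 0.12], 0.53), ([0.567, 0.03, 0.122], 0.46)]
scene deck_edge [([0.567, 0.034, 0.119], 0.86)]
scene flap_hinge [([0.666, 0.018, 0.162], 0.75)]
scene flap_free_edge [([0.569, 0.027, 0.121], 0.94)]
scene spool [([0.495, -0.046, 0.119], 0.39)]
scene bead_tin [([0.545, 0.125, 0.122], 0.44)]
side gift_box [([0.488, 0.05, 0.121], 0.71), ([0.529, -0.177, 0.002], 0.64), ([0.506, 0.245, 0.0], 0.55), ([0.463, -0.48, -0.003], 0.38)]
side deck_edge [([0.568, 0.031, 0.119], 0.98)]
side flap_hinge [([0.664, 0.016, 0.162], 0.91)]
side flap_free_edge [([0.568, 0.034, 0.12], 0.69)]
side spool []
side bead_tin []
```

View pics/scene0.png

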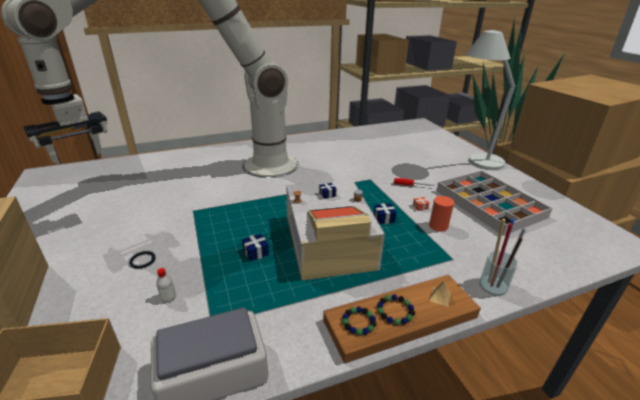

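View pics/side0.png

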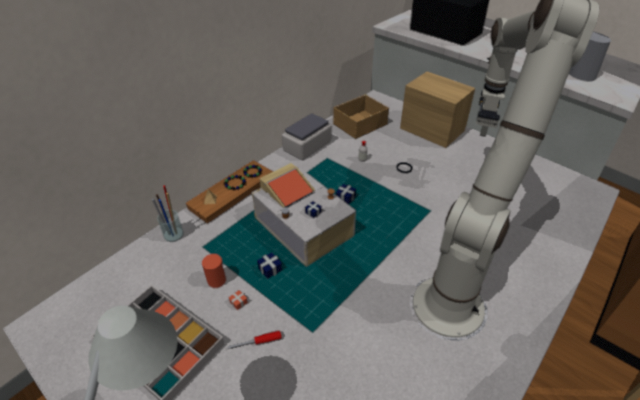

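The scene view shows three navy boxes: scene (328,190) on the deck, and two larger ones on the mat at (255,247) and (385,213). The deck one fits, since it is the smallest and sits in front of the flap. I'll confirm it in a crop and measure the drop box and gift box yaw.

```bash
python3 - <<'E'
from h import *
for c,(x0,x1,y0,y1) in {'scene':(270,410,165,285),'side':(235,375,150,270)}.items():
    im=cv2.imread(f'pics/{c}0.png');d=np.load(f'{c}0.npy')
    v,u=np.mgrid[0:400,0:640].astype(float)
    P=pix2w(c,u,v,d)
    P[d==0]=9
    roi=(P[...,0]>.35)&(P[...,0]<.75)&(abs(P[...,1]-.02)<.16)
    for n,lo,hi in [('deck',.114,.126),('top',.158,.167),('cap',.143,.154)]:
        m=roi&(P[...,2]>lo)&(P[...,2]<hi)
        Q=P[m][:,:2].astype(np.float32)
        if n=='cap': Q=Q[np.hypot(Q[:,0]-.488,Q[:,1]-.052)<.035]
        r=cv2.minAreaRect(Q);print(c,n,len(Q),np.round(r[0],4),np.round(r[1],4),r[2], P[m][:,2].mean().round(4))
    b,g,rr=[im[...,i].astype(int) for i in range(3)]
    m=(rr>150)&(g<110)&roi&(P[...,2]>.115);Q=P[m]
    r=cv2.minAreaRect(Q[:,:2].astype(np.float32));print('flap',len(Q),r)
    cv2.imwrite(f'pics/{c}0c.png',cv2.resize(im[y0:y1,x0:x1],None,fx=4,fy=4,interpolation=cv2.INTER_CUBIC))
a=cv2.resize(cv2.imread('pics/scene0c.png'),(400,343));b=cv2.resize(cv2.imread('pics/side0c.png'),(400,343))
cv2.imwrite('pics/both.png',np.hstack([a,b]))
E
```

```text
scene deck 2655 [0.5548 0.0372] [0.2111 0.2984] 80.61614227294922 0.1201
scene top 588 [0.6779 0.0161] [0.1393 0.0497] 80.69902801513672 0.1618
scene cap 115 [0.4926 0.0539] [0.0406 0.0415] 85.57028198242188 0.1482
flap 337 ((0.5772095918655396, 0.02377188950777054), (0.17871537804603577, 0.12866532802581787), 3.4277091026306152)
side deck 2626 [0.553  0.0345] [0.2161 0.3002] 80.61471557617188 0.1205
side top 386 [0.6691 0.016 ] [0.1398 0.0662] 82.44584655761719 0.162
side cap 124 [0.4886 0.0536] [0.0419 0.0437] 1.563416838645935 0.1484
flap 783 ((0.618986964225769, 0.0255182683467865), (0.11291255801916122, 0.09492847323417664), 81.01737213134766)
```

View pics/both.png

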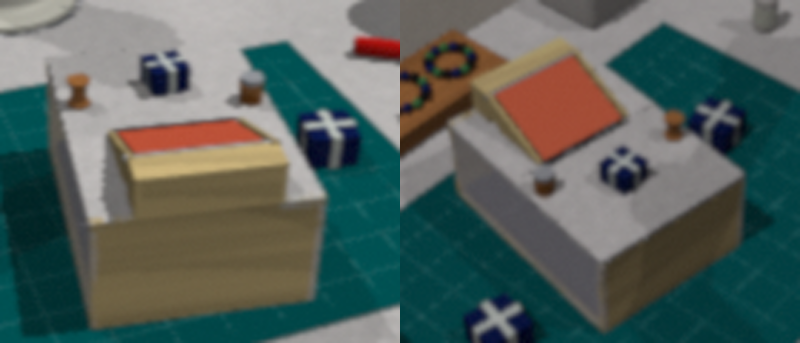

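The crop confirms it: the small navy box is alone on the deck. The spool is on the right side and the bead jar on the left. The drop box yaw is about -9.4° with its edge at (0.5665, 0.034). The gift box is about 79 mm before the edge, 7 mm left and turned about 8°.

Plan: line the jaws up with the push direction and straddle the box with open jaws. The front finger opens the flap and the rear finger pushes the box.

```bash
cat > go.py <<'E'
import sys;from h import *
from scipy.spatial.transform import Rotation as Ro
E0=np.array([.5665,.034,.12]);a=np.radians(-9.4);D=np.array([[np.cos(a),np.sin(a),0],[-np.sin(a),np.cos(a),0],[0,0,1]])
def rep(t):
    o=env.observe();R=Ro.from_euler('xyz',o['eef_rot']);p=np.array(o['eef_pos'])
    T=Ro.from_euler('xyz',[np.pi,0,np.radians(80.6)])
    print('t',o['time'],'deckframe',np.round(D@(p-E0)*1e3,1),'w',round(o['gripper_width'],4),'F',np.round(D@o['wrist_force'],1))
    print('dp cm',np.round(R.inv().apply(E0+D.T@np.array(t)-p)*100,2),'rot',np.round(np.degrees((R.inv()*T).as_rotvec()),2),'q',np.round(o['qpos'],2))
if __name__=='__main__': rep([float(x) for x in sys.argv[1:4]])
E
python3 -m jog '{"dp":[[3,0,0],[3,0,0],[3,0,0],[3,0,0],[3,0,0]],"rotation":[[0,0,-8.5],[0,0,-8.5],[0,0,-8.5],[0,0,-8.5],[0,0,-8.5]],"hand":[1,1,1,1,1]}' 10; python3 go.py -.075 .006 .13
```

```text
time: 1.2
eef_pos: [0.3434, -0.5207, 0.2482]
eef_rot: [-3.141, 0.004, 1.109]
wrist_force: [1.1, -0.5, -0.2]
gripper_width: 0.0921
t 1.2 deckframe [-129.5 -583.7  128.2] w 0.0921 F [ 1.2 -0.3 -0.2]
dp cm [ 57.97 -12.11  -0.43] rot [ -0.08   0.25 -17.08] q [ 1.4   0.49 -0.62  1.62  0.31  1.13  0.24]
```

```bash
python3 -m jog '{"dp":[[4.8,-1,0],[4.8,-1,0],[4.8,0,0],[4.8,0,0],[4.8,0,0]],"rotation":[[0,0,-8.5],[0,0,-8.5],[0,0,0],[0,0,0],[0,0,0]],"hand":[1,1,1,1,1]}';  python3 -m jog '{"dp":[[4.8,0,0],[4.8,0,0],[4.8,0,0],[4.8,0,0],[4.8,0,0]],"rotation":[[0,0,0],[0,0,0],[0,0,0],[0,0,0],[0,0,0]],"hand":[1,1,1,1,1]}' >/dev/null; python3 go.py -.075 .006 .13
```

```text
time: 1.7
eef_pos: [0.3865, -0.2767, 0.247]
eef_rot: [3.139, 0.006, 1.413]
wrist_force: [0.5, 1.4, 0.2]
gripper_width: 0.092
t 2.2 deckframe [-129.2  -87.3  126.9] w 0.0919 F [ 1.1 -0.3 -1. ]
dp cm [ 9.3   5.47 -0.38] rot [0.43 0.67 0.25] q [ 0.95  0.15 -1.01  2.07  0.17  0.99 -0.31]
```

```bash
python3 -m jog '{"dp":[[3.3,2,0],[3,2,-0.3],[3,1.5,0],[0,0,0]],"rotation":[[0.4,0.7,0.2],[0,0,0],[0,0,0],[0,0,0]],"hand":[1,1,1,1]}' >/dev/null; python3 - <<'E'
from go import *
rep([-.075,.006,.13])
im,d=env.snapshot('wrist');M=env.camera_model('wrist');cv2.imwrite('pics/w1.png',im)
for l in ['gift_box','deck_edge','flap_free_edge','flap_hinge']:
    print(l,[(np.round(D@(r['centre']-E0)*1e3,1).tolist(),round(r['p'],2)) for r in env.pinpoint(l,'wrist')][:3])
v,u=np.mgrid[0:400,0:640].astype(float);P=(pix2w('wrist',u,v,d,M)-E0)@D.T
m=(d>0)&(abs(P[...,2]-.028)<.006)&(P[...,0]>-.13)&(P[...,0]<-.03)&(abs(P[...,1])<.06)
if m.sum()>20: print('boxtop',m.sum(),cv2.minAreaRect(P[m][:,:2].astype(np.float32)),P[m][:,2].mean())
k=(d>0)&(abs(P[...,2])<.006)&(abs(P[...,0]+.08)<.08)&(abs(P[...,1])<.1)
print('deckz',k.sum(),np.median(P[k][:,2]) if k.any() else None)
E
```

```text
t 2.6 deckframe [-74.3  17.5 131.7] w 0.092 F [-0.5 -0.3  0.3]
dp cm [-1.15 -0.08  0.17] rot [ 0.3  -0.03  0.61] q [ 0.66  0.34 -1.    1.91  0.33  1.06 -0.63]
gift_box [([2.4, -215.7, -116.7], 0.66), ([-73.2, 3.7, -0.1], 0.6), ([-96.0, 194.5, -117.4], 0.59)]
deck_edge []
flap_free_edge []
flap_hinge [([100.0, -0.4, 37.8], 0.64)]
boxtop 2092 ((-0.07805454730987549, 0.0015106312930583954), (0.04055386781692505, 0.04082523658871651), 9.72814655303955) 0.027931570695196827
deckz 27015 -5.551829178768175e-05
```

View pics/w1.png

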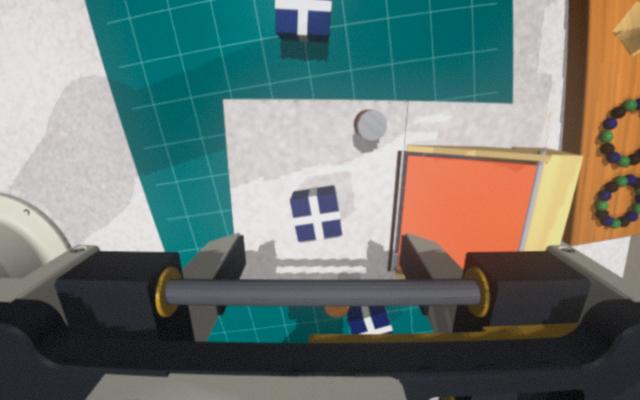

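The wrist view shows the box at (316,213), the bead jar at (370,125) and the flap to the right. The box measures (-78, 2) mm, turned 9.7°, with the deck at z≈0, so everything agrees. Next I centre the hand and descend around the box.

```bash
python3 -m jog '{"dp":[[-1.5,0,0],[0,0,2],[0,0,2.5],[0,0,2.5],[0,0,0]],"rotation":[[0.3,0,0.6],[0,0,0],[0,0,0],[0,0,0],[0,0,0]],"hand":[1,1,1,1,1]}' >/dev/null; python3 go.py -.075 .002 .028
```

```text
t 3.35 deckframe [-75.6 -15.7  60. ] w 0.0917 F [-0.4 -0.4 -0.5]
dp cm [1.81 0.01 3.18] rot [ 0.04  0.7  -1.3 ] q [ 0.64  0.42 -0.92  2.    0.43  0.93 -0.7 ]
```

```bash
python3 -m jog '{"dp":[[1.6,0,0],[0,0,0]],"rotation":[[0,0.6,-1.2],[0,0,0]],"hand":[1,1]}' >/dev/null; python3 go.py -.075 .002 .028
```

```text
t 3.55 deckframe [-74.8  -0.1  61.3] w 0.0922 F [ 0.8  0.3 -0.4]
dp cm [ 0.22 -0.03  3.33] rot [ 0.1   0.09 -0.19] q [ 0.62  0.43 -0.93  1.99  0.43  0.93 -0.7 ]
```

```bash
python3 -m jog '{"dp":[[0.2,0,1.2],[0,0,1.2],[0,0,0.5],[0,0,0]],"rotation":[[0,0,0],[0,0,0],[0,0,0],[0,0,0]],"hand":[1,1,1,1]}' >/dev/null; python3 go.py -.075 .002 .028
```

```text
t 3.95 deckframe [-73.    2.5  32.3] w 0.0917 F [ 0.9 -0.2  0.6]
dp cm [-0.05 -0.2   0.43] rot [ 0.35  0.09 -0.17] q [ 0.58  0.47 -0.89  2.01  0.48  0.88 -0.75]
```

```bash
python3 -m jog '{"dp":[[0,0,0.4],[0,0.6,0],[0,0.6,0],[0,0,0]],"rotation":[[0.3,0,-0.2],[0,0,0],[0,0,0],[0,0,0]],"hand":[1,1,1,1]}' >/dev/null; python3 go.py .01 .002 .028
```

```text
t 4.35 deckframe [-59.6   2.6  28. ] w 0.0918 F [-0.6  0.5  0.8]
dp cm [-0.06  6.96  0.  ] rot [0.03 0.09 0.04] q [ 0.56  0.5  -0.88  1.98  0.5   0.89 -0.74]
```

```bash
python3 -m jog '{"dp":[[0,0.5,0],[0,0.5,0],[0,0.5,0],[0,0.5,0],[0,0.5,0]],"rotation":[[0,0,0],[0,0,0],[0,0,0],[0,0,0],[0,0,0]],"hand":[1,1,1,1,1]}' >/dev/null; python3 go.py .01 .002 .028
```

```text
t 4.85 deckframe [-32.8   2.5  28.2] w 0.0918 F [-0.3  0.3 -0.5]
dp cm [-0.06  4.28  0.02] rot [0.01 0.09 0.03] q [ 0.55  0.54 -0.86  1.91  0.52  0.92 -0.73]
```

```bash
python3 -m jog '{"dp":[[0,0.5,0],[0,0.5,0],[0,0.5,0],[0,0.5,0],[0,0,0]],"rotation":[[0,0,0],[0,0,0],[0,0,0],[0,0,0],[0,0,0]],"hand":[1,1,1,1,1]}' >/dev/null; python3 go.py .01 .002 .028; python3 - <<'E'
from h import *
a,_=env.snapshot('side');b,_=env.snapshot('scene')
cv2.imwrite('pics/push.png',np.hstack([cv2.resize(a[140:260,230:370],(400,343)),cv2.resize(b[140:260,270:410],(400,343))]))
E
```

```text
t 5.35 deckframe [-10.9   2.6  28. ] w 0.0919 F [ 0.7 -0.5  0.2]
dp cm [-0.06  2.09  0.  ] rot [-0.04  0.09  0.02] q [ 0.53  0.58 -0.85  1.86  0.53  0.95 -0.72]
```

View pics/push.png

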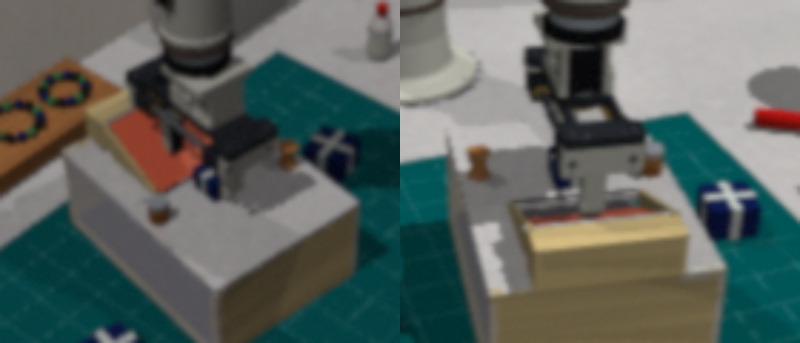

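The flap is pressed down under the front finger, and the box sits against the rear finger. The spool and jar haven't moved. I'll continue.

```bash
python3 -m jog '{"dp":[[0,0.5,0],[0,0.5,0],[0,0.5,0],[0,0.5,0],[0,0,0]],"rotation":[[0,0,0],[0,0,0],[0,0,0],[0,0,0],[0,0,0]],"hand":[1,1,1,1,1]}' >/dev/null; python3 go.py .01 .002 .028; python3 - <<'E'
from go import *
im,d=env.snapshot('wrist');M=env.camera_model('wrist');cv2.imwrite('pics/w2.png',im)
v,u=np.mgrid[0:400,0:640].astype(float);P=(pix2w('wrist',u,v,d,M)-E0)@D.T
m=(d>0)&(abs(P[...,2]-.028)<.004)&(P[...,0]>-.1)&(P[...,0]<.06)&(abs(P[...,1])<.05)
print(m.sum(),cv2.minAreaRect(P[m][:,:2].astype(np.float32)) if m.any() else '')
print([(np.round(D@(r['centre']-E0)*1e3,1).tolist(),round(r['p'],2)) for r in env.pinpoint('gift_box','wrist')])
E
```

```text
t 5.95 deckframe [ 8.9  2.6 27.7] w 0.0919 F [-1.   0.1  1.1]
dp cm [-0.06  0.11 -0.03] rot [-0.18  0.15  0.07] q [ 0.52  0.61 -0.83  1.81  0.54  0.97 -0.71]
4094 ((0.0034662671387195587, 0.007976042106747627), (0.026235762983560562, 0.11293791979551315), 89.21829223632812)
[([-13.5, 2.2, 3.1], 0.65)]
```

View pics/w2.png

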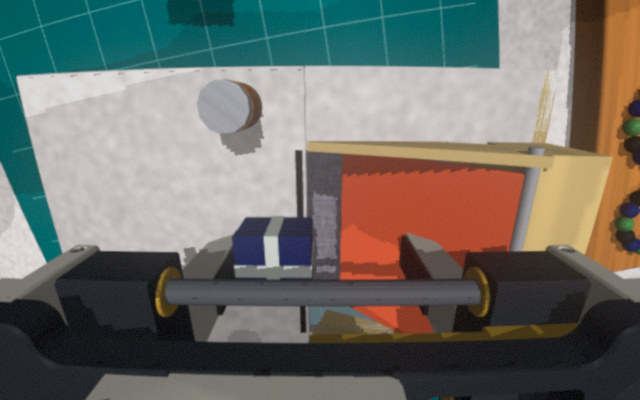

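The wrist view shows the flap wide open. The box at (272,245) sits against the rear finger, its centre about 16 mm before the edge. Now I narrow the jaws while advancing, so the front finger stays put and the rear one pushes.

```bash
python3 -m jog '{"dp":[[0,0.3,0],[0,0.3,0],[0,0.3,0],[0,0.3,0],[0,0,0]],"rotation":[[0,0,0],[0,0,0],[0,0,0],[0,0,0],[0,0,0]],"hand":[0.95,0.9,0.85,0.8,0.8]}' 10 ; python3 go.py .025 .002 .028
```

```text
time: 6.55
eef_pos: [0.5871, 0.0333, 0.1476]
eef_rot: [-3.137, 0.003, 1.409]
wrist_force: [-1.0, -0.1, 1.7]
gripper_width: 0.0737
t 6.55 deckframe [20.4  2.7 27.6] w 0.0737 F [-1.  -0.2  1.7]
dp cm [-0.07  0.46 -0.05] rot [-0.28  0.19  0.11] q [ 0.51  0.63 -0.83  1.78  0.54  0.99 -0.7 ]
```

```bash
python3 -m jog '{"dp":[[0,0.3,0],[0,0.3,0],[0,0.2,0],[0,0,0],[0,0,0]],"rotation":[[0,0,0],[0,0,0],[0,0,0],[0,0,0],[0,0,0]],"hand":[0.76,0.72,0.68,0.68,0.68]}' >/dev/null; python3 - <<'E'
from go import *
rep([.025,.002,.028])
im,d=env.snapshot('wrist');cv2.imwrite('pics/w3.png',im)
print([(np.round(D@(r['centre']-E0)*1e3,1).tolist(),round(r['p'],2)) for r in env.pinpoint('gift_box','wrist')])
E
```

```text
t 7.05 deckframe [30.6  2.5 27.6] w 0.0626 F [-0.2 -0.4  0.1]
dp cm [-0.05 -0.56 -0.03] rot [-0.13  0.15  0.08] q [ 0.5   0.64 -0.82  1.76  0.55  0.99 -0.7 ]
[]
```

View pics/w3.png

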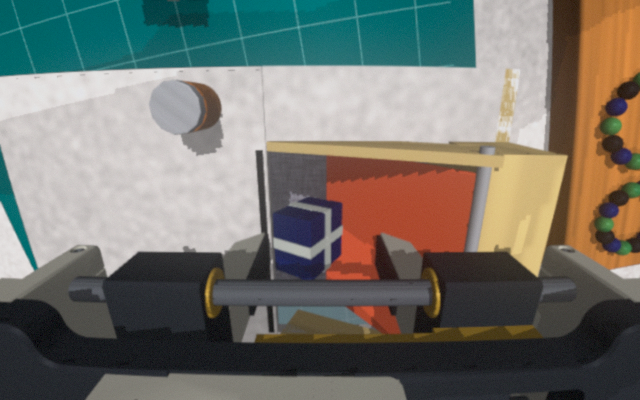

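The box at (308,237) has tipped over the edge and looks to be falling. I'll let time pass and look again.

```bash
python3 -m jog '{"dp":[[0,0,0],[0,0,0],[0,0,0],[0,0,0],[0,0,0]],"rotation":[[0,0,0],[0,0,0],[0,0,0],[0,0,0],[0,0,0]],"hand":[0.68,0.68,0.68,0.68,0.68]}' >/dev/null; python3 - <<'E'
from go import *
rep([.025,.002,.028])
im,d=env.snapshot('wrist');cv2.imwrite('pics/w4.png',im)
print([(np.round(D@(r['centre']-E0)*1e3,1).tolist(),round(r['p'],2)) for r in env.pinpoint('gift_box','wrist')])
E
```

```text
t 7.65 deckframe [30.5  2.5 27.8] w 0.0626 F [0.3 0.2 0.3]
dp cm [-0.05 -0.55 -0.01] rot [-0.11  0.16  0.09] q [ 0.5   0.64 -0.82  1.76  0.55  0.99 -0.7 ]
[([14.3, -1.3, -20.3], 0.7)]
```

View pics/w4.png

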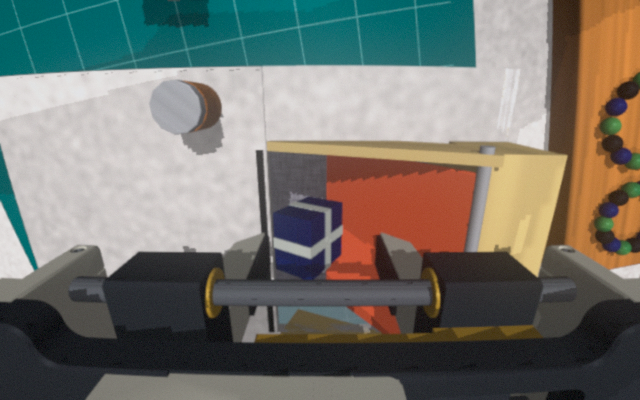

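The box hasn't moved: it is wedged tilted between the deck edge and the flap, centre about 14 mm past and 20 mm below the edge. I'll widen the flap by moving the front finger further, about 8 mm, with the rear finger staying put.

```bash
python3 -m jog '{"dp":[[0,0.2,0],[0,0.2,0],[0,0,0],[0,0,0]],"rotation":[[0,0,0],[0,0,0],[0,0,0],[0,0,0]],"hand":[0.73,0.77,0.77,0.77]}' >/dev/null; python3 - <<'E'
from go import *
rep([.025,.002,.028])
im,d=env.snapshot('wrist');cv2.imwrite('pics/w5.png',im)
print([(np.round(D@(r['centre']-E0)*1e3,1).tolist(),round(r['p'],2)) for r in env.pinpoint('gift_box','wrist')])
E
```

```text
t 8.15 deckframe [31.5  2.5 26.9] w 0.0702 F [-3.  -0.7  2.2]
dp cm [-0.05 -0.65 -0.11] rot [-0.49  0.25  0.14] q [ 0.5   0.64 -0.82  1.75  0.55  1.   -0.7 ]
[([8.7, 0.1, -79.9], 0.6)]
```

View pics/w5.png

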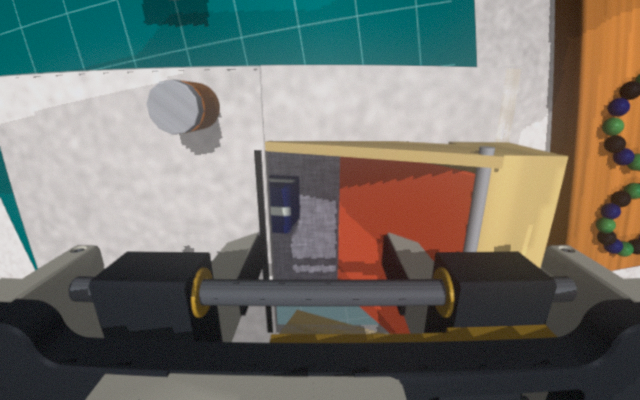

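The box dropped and now lies inside near the bottom, at (285,205). Retreating.

```bash
python3 -m jog '{"dp":[[0,-1,0],[0,-1,-0.5],[0,0,-2],[0,0,-3],[0,0,-3]],"rotation":[[0,0,0],[0,0,0],[0,0,0],[0,0,0],[0,0,0]],"hand":[0.77,0.77,0.77,0.77,0.77]}' >/dev/null;python3 -m jog '{"dp":[[0,0,-3],[-1,-4,-3],[0,-4,-3],[0,0,0],[0,0,0]],"rotation":[[0,0,0],[0,0,0],[0,0,0],[0,0,0],[0,0,0]],"hand":[0.77,0.77,0.77,0.77,0.77]}' >/dev/null; python3 - <<'E'
from go import *
rep([.025,.002,.028])
ims=[]
for c in ['side','scene','wrist']:
    im,d=env.snapshot(c);ims.append(im)
    for l in ['gift_box','flap_free_edge','spool','bead_tin']: print(c,l,[(np.round(D@(np.array(r['centre'])-E0)*1e3,1).tolist(),round(r['p'],2)) for r in env.pinpoint(l,c)])
a,b,w=ims
cv2.imwrite('pics/end.png',np.vstack([np.hstack([cv2.resize(a[140:260,230:370],(350,300)),cv2.resize(b[140:260,270:410],(350,300))]),cv2.resize(w,(700,290))]))
E
```

```text
t 9.25 deckframe [-70.5  -6.6 208.8] w 0.0707 F [ 0.3 -0.1  0.3]
dp cm [ 0.96  9.52 18.09] rot [0.11 0.41 0.16] q [ 0.76  0.24 -1.04  1.81  0.23  1.22 -0.5 ]
side gift_box [([-0.8, -213.3, -120.5], 0.59)]
side flap_free_edge [([3.4, -0.3, -0.2], 0.7)]
side spool [([-61.9, -87.4, 0.6], 0.43)]
side bead_tin [([-35.2, 86.0, -4.2], 0.54)]
scene gift_box [([5.1, -216.1, -120.0], 0.64), ([-93.5, 198.9, -118.6], 0.55)]
scene flap_free_edge [([1.1, -5.7, 2.4], 0.88)]
scene spool [([-60.2, -90.3, -0.3], 0.67), ([0.1, 0.9, 0.4], 0.22)]
scene bead_tin [([-32.8, 83.3, 3.4], 0.67)]
wrist gift_box [([2.1, -216.5, -119.5], 0.94), ([-95.1, 195.7, -117.4], 0.74)]
wrist flap_free_edge [([3.5, -0.4, -2.9], 0.82)]
wrist spool [([-58.0, -83.3, 1.3], 0.74)]
wrist bead_tin [([-33.4, 88.0, 2.4], 0.7)]
```

View pics/end.png

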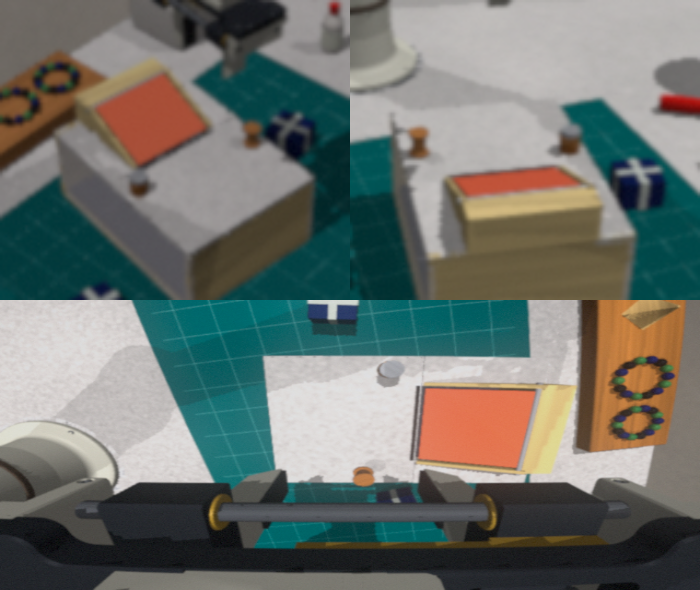

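The flap is shut, the deck is empty, the spool and jar stand where they were, and the hand is clear. Handing in.

```bash
python3 -c "
from workcell import env
print(env.job_done(), env.observe()['wrist_force'])"
```

```text
the job is handed in; nothing more can be done
the job is handed in; nothing more can be done
```

The gift box is in the drop box and the flap is shut; I handed the job in at about 9.4 s. The front finger pressed the flap open and held it there, while the rear finger pushed the small navy box over the deck edge.

- **One hitch:** the box first caught, tilted, between the deck edge and the flap. I opened the flap about 5 mm further with the front finger, and the box dropped.
- **Box inside:** the wrist camera put it about 80 mm below the deck before I withdrew. With the flap shut it could not be seen, so I did not check again that it is at rest.
- **Flap:** the final pictures place its free edge within about 6 mm of its shut position on all three cameras, which is within the network's usual error.
- **Other things:** the spool and bead jar measured about where they started, within a few millimetres. I did not re-measure the objects on the table, but the hand never went near them.
- **Forces:** the wrist force I read stayed under about 4 N. The hand was about 190 mm above the deck at hand-in.

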